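# Lock a circuit board fixture with the flat screwdriver

### The job

Lock the fixture that holds the green circuit board: take the orange flat screwdriver from its holder, turn its blade in line with the slot of that fixture's cam so that it drops in, and turn the cam clockwise to its stop, so that the red arm reaches over the board. Let go and leave the screwdriver standing in the cam; leave the cam of the blue board's fixture as it is.

Things in the scene. Friction and masses are not known exactly. Their poses are not given: they have to be found in the camera images.
- flat_driver: Flat screwdriver, 154 mm, 90 g, upright in a fixed grey holder (85 mm tall, bore 15); lift it 80 mm. Origin: centre of the blade tip, z up the shank. Blade 10 mm wide along x, 2.2 thick along y; shank 10 round. Black collar (27 across, 72 to 78 above the tip) rests on the holder. Orange handle 24 x 24 mm, flats facing x and y, 78 to 153 above the tip: grip at 115. Black bar on its top: line of the blade.
- green_slot (a point): Centre of the slot's bottom in the green board's cam, 22 mm above the bench; z up, x along slot and red arm. Slot 3.8 mm wide, 7 deep, at the foot of the cam's steel well: bore 13.5, from 27 to 42 mm above this point a funnel, mouth 30. Red rim marks show its line. Blade home: tip at this point; not in: 7 mm higher. It enters within 8 degrees, with as much play; the well holds a released driver up.
- green_cam (a joint): Turn (rad) of the cam on the fixture with the GREEN board (fixed 112 x 76 mm aluminium plate, board at one end, cam with steel well and 47 mm red arm at the other): 0 = open, grows clockwise seen from above, 1.3 = on its stop, locked, arm over the board. Starts at 0 to 0.4; friction 0.08 N m; stays where left. A like fixture with a BLUE board stands beside it, either way round.
- blue_arm_tip (a point): Top of the end of the red arm of the cam on the fixture with the BLUE board, 42 mm from that cam's axis, 30 mm above the bench. Same shape as the green board's fixture; not to be turned.

How it is judged:
On the way, in this order (a step that is already met when the one before it is completed fails the run):
1. the blade has dropped into the slot of the green board's cam, which is still open (z of flat_driver in the frame of green_slot below 0.004 m and horizontal distance between flat_driver and green_slot below 0.006 m and angle between the x axis of flat_driver and the x axis of green_slot, either way round below 0.3 rad and value of joint green_cam below 0.8 rad), for 0.1 s.
2. the cam is turned to its stop with the blade in the slot (z of flat_driver in the frame of green_slot below 0.005 m and horizontal distance between flat_driver and green_slot below 0.006 m and value of joint green_cam above 1.12 rad), for 0.1 s.
At the end, for the whole second after the job is handed in: The green board's cam is within 0.18 rad (10 degrees) of its stop; the screwdriver is released and stands at rest in that cam's slot, its tip at most 6 mm above the slot's bottom and 8 mm from the axis, leaning less than 15 degrees (value of joint green_cam above 1.12 rad and z of flat_driver in the frame of green_slot below 0.006 m and horizontal distance between flat_driver and green_slot below 0.008 m and angle between flat_driver's own z axis and vertical below 0.26 rad and linear speed of flat_driver below 0.02 m/s); the robot touches nothing.
It fails at once if the blue board's cam is turned (its arm's tip moves more than 10 mm) (distance of blue_arm_tip from where it was at the start of the episode above 0.01 m).
It also fails if it takes over 42 s, if anything falls off the work surface, if the arm or the gripper's body presses on something with over 40 N, if the wrist force passes 120 N, or if a joint passes its speed limit or range.

### The arm

A 7-joint arm with a two-finger parallel gripper is mounted at the origin on a cart in front of the work surface, level with it; the furniture and walls round the work are solid. World frame = base frame: x ahead of the robot, y to its left, z up, the work surface at z = 0. Lengths are in m, angles in rad, forces in N, time in s.
With the tool pointing down it reaches from about 0.35 to 0.9 m from the base axis. Payload 8.1 kg.
Tool frame: the origin (TCP) lies on the centre line of the jaws, within the pads' length; the fingertips stand 14 mm ahead of it and the grasp point (between the pads) lies 5 mm behind it; z points along the fingers, x is the direction in which the jaws open and shut, and the axes are right-handed (so a half turn about z gives the same grasp; the last joint's range is limited). The gripper opens to 85 mm and grips with 20 to 120 N. Pads are 22 mm wide; open, the fingers measure 114 mm over their backs; the gripper's body (76 mm by 85 mm) begins 54 mm behind the grasp point. The pads swing forward as they close: fully open they stand 13 mm farther back than shut.
Start: joints at [-1.287, 0.434, 0.025, 1.573, -0.012, 1.134, -0.075], TCP at [0.236, 0.579, 0.245] pointing down, gripper open.
Joint ranges: [-2.62, 2.62], [-0.44, 2.09], [-1.27, 1.32], [0.08, 2.57], [-1.32, 4.46], [0.12, 2], [-2.74, 2.74]. Speed limits (rad/s): [2.22, 2.22, 3.01, 3.01, 3.14, 3.14, 3.14].

### API

Orientations are given as a 3x3 rotation matrix whose columns are the frame's x, y, z axes.
In Python, from cell import manip gives the robot as it stands. Calls block until the motion is done:
- manip.goto(position, orientation): joint-space move of the TCP to a pose.
- manip.line_to(position, rotation=None, velocity=0.15): straight line of the TCP; rotation=None keeps the orientation; velocity is the mean speed in m/s.
- manip.movej(angles): joint-space move.
- manip.move_gripper(opening): finger opening in m; the grip force is fixed at half the most; returns when the fingers have stopped.
- manip.wait(seconds).
- manip.inverse_kinematics(position, orientation): joint angles nearest the present ones, or None.
- manip.read_state(): the state.
- manip.read_camera(name): name is "scene" or "side" or "wrist"; returns (picture, depth): 480x640x3 uint8, blue, green, red; 480x640 float32, m along the optical axis (not along the pixel's ray), 0 where there is no reading.
- manip.camera_params(name): a dict with "fx", "fy", "cx", "cy" (pixels), "R" (3x3) and "t" (3): a world point X has camera coordinates R X + t. Camera axes: x right, y down, z forward; pixel columns grow to the right and rows downward; lengths in m; the calibration is good to about 2 mm. A picture is of the moment at which its call begins: read the wrist's pose just before it. camera_params takes no time and is no camera call; for the wrist camera it gives the pose at the moment of the call.
A pose or a line that the arm cannot do raises manip.PlanningError and nothing moves.
- manip.finish_job(): hands the job in, once; it reports no verdict.
The state is a dict: "t": time; "joint_pos": joint angles; "qd": joint speeds; "joint_torque": joint torques, N m; "ee_pos": TCP position; "tool_rot": TCP orientation; "wrist_force": force on the tool from outside, world axes, zero at the start; "ft_torque": the same for the moment, N m; "opening": finger opening in m.
Only numpy, scipy, OpenCV 4.12 (cv2) and the standard library are available. Lean on these libraries where they do the work, as an engineer would, in place of code of your own. Each camera call takes 0.05 s, during which the arm holds its last target.

## Working session

There is one attempt and no reset: what is moved stays moved. The work goes in short steps, each a Python script; the robot and the scene stay as the last script left them, time stands still between calls to the robot, and variables do not carry over. Pictures are saved under pics/ and viewed, and the job is handed in when it is done.

```bash
ls; mkdir -p pics
python3 - <<'E'
from cell import manip
import cv2,numpy as np
s=manip.read_state();print({k:np.round(v,3) for k,v in s.items()})
for n in ["scene","side"]:
    p,d=manip.read_camera(n);cv2.imwrite(f"pics/{n}0.png",p);np.savez(f"pics/{n}0.npz",p=p,d=d)
    c=manip.camera_params(n);print(n,{k:np.round(v,4).tolist() for k,v in c.items()})
    print("cam centre",-np.array(c["R"]).T@np.array(c["t"]))
E
```

```text
pics
{'t': np.float64(0.0), 'joint_pos': array([-1.287,  0.435,  0.025,  1.574, -0.012,  1.134, -0.075]), 'qd': array([ 0.   , -0.001,  0.   , -0.001,  0.   ,  0.   ,  0.   ]), 'joint_torque': array([ 1.0000e-03, -6.7048e+01,  1.0260e+00, -3.1621e+01,  1.6000e-02,
        1.2000e-02,  0.0000e+00]), 'ee_pos': array([0.236, 0.578, 0.245]), 'tool_rot': array([[ 0.377,  0.926, -0.   ],
       [ 0.926, -0.377, -0.002],
       [-0.002,  0.   , -1.   ]]), 'wrist_force': array([-0.342,  0.089,  0.536]), 'ft_torque': array([-0.032,  0.025, -0.001]), 'opening': np.float64(0.085)}
scene {'fx': 542.0547, 'fy': 542.0547, 'cx': 323.3616, 'cy': 242.2558, 'R': [[0.6298, -0.7768, -0.0057], [-0.5641, -0.4523, -0.6908], [0.534, 0.4382, -0.723]], 't': [-0.3248, 0.2891, 0.8825]}
cam centre [-0.10358921 -0.50826685  0.83594209]
side {'fx': 522.9284, 'fy': 522.9284, 'cx': 315.7627, 'cy': 246.2684, 'R': [[0.9989, 0.0432, 0.017], [0.0316, -0.363, -0.9313], [-0.0341, 0.9308, -0.3639]], 't': [-0.4716, 0.0426, 1.0601]}
cam centre [ 0.50588821 -0.95092353  0.43349941]
```

View pics/scene0.png

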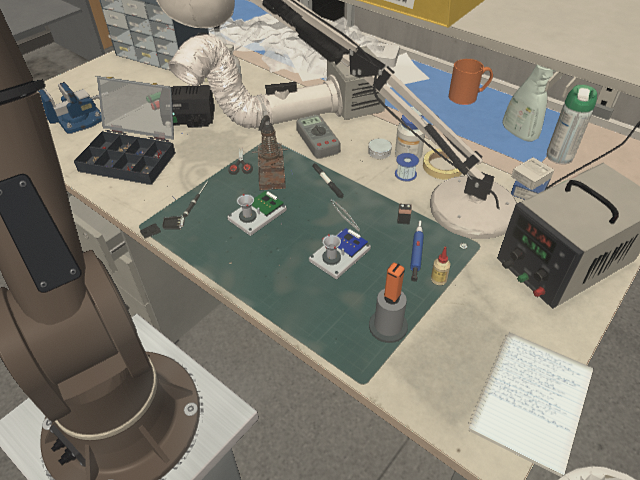

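View pics/side0.png

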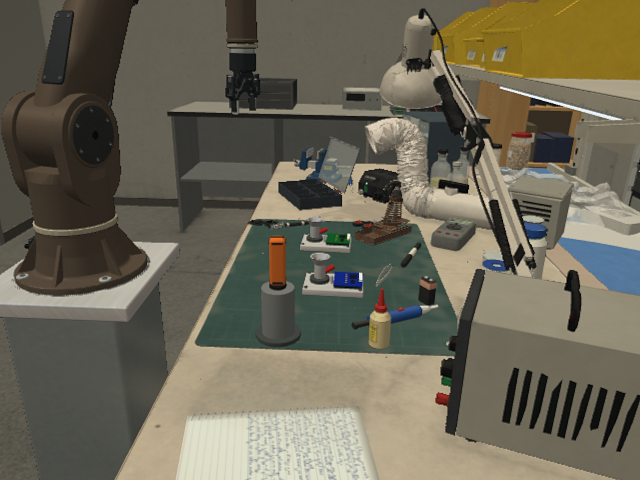

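The scene picture shows the orange handle at about (395,283) in its grey holder, the green fixture's well at (246,205) and the blue fixture's at (330,243). The side picture shows the handle at (278,262), the green well at (316,228) and the blue well at (320,265).

```bash
cat > h.py <<'E'
import numpy as np,cv2
def ray(c,u,v):
    R=np.array(c["R"]);t=np.array(c["t"])
    return -R.T@t, R.T@np.array([(u-c["cx"])/c["fx"],(v-c["cy"])/c["fy"],1.])
def onplane(c,u,v,z):
    o,d=ray(c,u,v);return o+d*(z-o[2])/d[2]
def bypx(c,D,u,v):
    o,d=ray(c,u,v);return o+d*D[int(v),int(u)]
def proj(c,X):
    q=np.array(c["R"])@np.array(X)+np.array(c["t"]);return np.array([c["fx"]*q[0]/q[2]+c["cx"],c["fy"]*q[1]/q[2]+c["cy"]])
def cloud(c,D):
    v,u=np.mgrid[:D.shape[0],:D.shape[1]]
    P=np.stack([(u-c["cx"])/c["fx"]*D,(v-c["cy"])/c["fy"]*D,D],-1)
    return (P-np.array(c["t"]))@np.array(c["R"])
def mask(p,col):
    h=cv2.cvtColor(p,cv2.COLOR_BGR2HSV)
    lo,hi={"orange":((5,150,80),(16,255,255)),"green":((50,120,40),(75,255,255)),"blue":((108,150,60),(125,255,255)),"red":((0,150,60),(4,255,255))}[col]
    m=cv2.inRange(h,lo,hi)
    if col=="red": m|=cv2.inRange(h,(174,150,60),(180,255,255))
    return m
E
python3 - <<'E'
from cell import manip
from h import *
for n,box in [("scene",(200,170,430,350)),("side",(240,210,400,350))]:
    z=np.load(f"pics/{n}0.npz");p,d=z["p"],z["d"];c=manip.camera_params(n)
    X=cloud(c,d);x0,y0,x1,y1=box
    cv2.imwrite(f"pics/{n}crop.png",cv2.resize(p[y0:y1,x0:x1],None,fx=3.4,fy=3.3,interpolation=cv2.INTER_CUBIC)[:600,:800])
    for col in ["orange","green","blue","red"]:
        m=mask(p,col).copy();k=np.zeros_like(m);k[y0:y1,x0:x1]=255;m&=k
        nn,l,st,ce=cv2.connectedComponentsWithStats(m)
        for i in range(1,nn):
            if st[i,4]>8:
                q=X[(l==i)&(d>0)]
                print(n,col,st[i],np.round(np.median(q,0),3),"min",np.round(q.min(0),3),"max",np.round(q.max(0),3))
E
```

```text
scene orange [384 263  20  39 494] [ 0.411 -0.235  0.14 ] min [ 0.407 -0.244  0.094] max [ 0.432 -0.219  0.168]
scene green [259 198  24  17 151] [0.513 0.147 0.02 ] min [0.486 0.134 0.016] max [0.538 0.186 0.024]
scene green [252 201   7   7  11] [0.493 0.176 0.02 ] min [0.488 0.171 0.015] max [0.501 0.189 0.022]
scene blue [339 237   4  12  16] [ 0.521 -0.044  0.02 ] min [ 0.509 -0.05   0.016] max [ 0.536 -0.035  0.023]
scene blue [344 236  23  20 186] [ 0.531 -0.072  0.02 ] min [ 0.505 -0.083  0.016] max [ 0.561 -0.05   0.024]
side orange [269 236  17  49 753] [ 0.423 -0.243  0.133] min [ 0.394 -0.247 -0.002] max [0.434 0.17  0.166]
side green [326 233  24  11 181] [0.51  0.156 0.019] min [ 0.488  0.131 -0.004] max [0.54  0.26  0.023]
side blue [334 272  28  15 308] [ 0.531 -0.06   0.02 ] min [ 0.509 -0.088 -0.002] max [0.559 0.026 0.024]
side blue [391 313   9   9  63] [ 0.612 -0.185  0.013] min [ 0.604 -0.189  0.005] max [ 0.618 -0.177  0.018]
side red [355 221   7   2  13] [0.566 0.326 0.006] min [0.558 0.316 0.002] max [0.574 0.334 0.008]
side red [364 224   8   3  17] [0.59  0.301 0.006] min [0.58  0.288 0.004] max [0.598 0.311 0.009]
side red [319 228   8   6  28] [0.479 0.191 0.028] min [0.471 0.178 0.025] max [0.487 0.207 0.029]
side red [325 265  10   8  44] [ 0.498 -0.026  0.028] min [ 0.491 -0.042  0.024] max [ 0.508 -0.012  0.029]
side red [375 289  12  23 155] [ 0.579 -0.25   0.069] min [ 0.571 -0.257  0.058] max [ 0.587 -0.243  0.093]
```

Run:
```python
from cell import manip
from h import *
z=np.load("pics/scene0.npz");p,d=z["p"],z["d"];c=manip.camera_params("scene");X=cloud(c,d)
# orange top face
m=(mask(p,"orange")>0)&(d>0);q=X[m];print("orange top",np.round(q[q[:,2]>0.155].mean(0),4),(q[:,2]>.155).sum(),q[:,2].max())
for n,u,v,zz in [("scene",396,267,.166),("scene",246,200,.064),("scene",331,241,.064)]:
    print(onplane(c,u,v,zz),X[v,u])
cs=manip.camera_params("side")
for u,v,zz in [(278,238,.166),(316,219,.064),(320,256,.064)]: print(onplane(cs,u,v,zz))
```

```text
orange top [ 0.4172 -0.232   0.1631] 149 0.16750032360251743
[ 0.42209957 -0.23019941  0.166     ] [ 0.42251618 -0.22997904  0.16546907]
[0.46019381 0.16665821 0.064     ] [0.46705762 0.17487513 0.05460194]
[ 0.47867724 -0.04997683  0.064     ] [ 0.48724472 -0.04323355  0.05264164]
[ 0.42440871 -0.23841634  0.166     ]
[0.46452931 0.16185627 0.064     ]
[ 0.48123872 -0.05472801  0.064     ]
```

View pics/scenecrop.png

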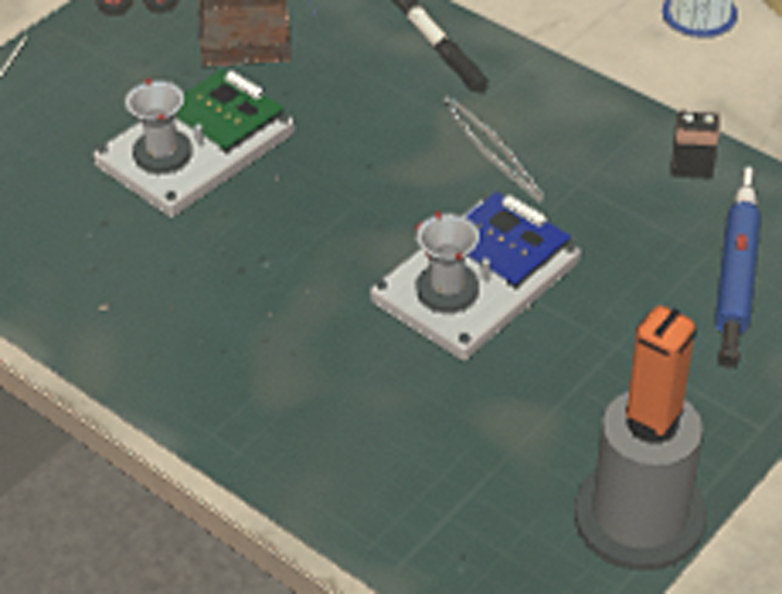

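The crop shows the red rim marks on the green well at crop (148,82) and (160,117), the black bar across the handle top at (667,322), and the driver at about (0.42,-0.234). I'll look down with the wrist camera.

Run:
```python
from cell import manip
from h import *
s=manip.read_state();c=manip.camera_params("wrist");R=np.array(s["tool_rot"])
o=-np.array(c["R"]).T@c["t"]
print({k:np.round(v,4).tolist() for k,v in c.items()})
print("cam in tool",R.T@(o-s["ee_pos"]),"axes",np.round(R.T@np.array(c["R"]).T,3))
# feasibility over candidate yaw for poses
for name,P in [("green",(0.462,0.165,0.36)),("drv",(0.422,-0.234,0.30)),("grip",(0.422,-.234,.133)),("ins",(.462,.165,.21))]:
  for a in np.arange(-180,180,30):
    a=np.radians(a);T=np.array([[np.cos(a),np.sin(a),0],[np.sin(a),-np.cos(a),0],[0,0,-1.]])
    q=manip.inverse_kinematics(P,T);print(name,round(np.degrees(a)),None if q is None else np.round(q,2))
```

```text
{'fx': 413.6227, 'fy': 413.6227, 'cx': 320.8537, 'cy': 231.0608, 'R': [[0.3771, 0.9262, -0.0014], [0.8822, -0.3587, 0.305], [0.282, -0.1162, -0.9524]], 't': [-0.6244, -0.0392, 0.3782]}
cam in tool [ 0.00014804 -0.07813794 -0.12667787] axes [[ 1.     0.     0.   ]
 [-0.     0.952  0.305]
 [-0.    -0.305  0.952]]
green -180 [-0.45  0.14 -0.01  1.7   0.    1.3   2.69]
green -150 None
green -120 [-1.41  0.19  1.17  1.76 -0.18  1.31 -2.29]
green -90 [-1.05  0.13  0.7   1.74 -0.09  1.3  -1.91]
green -60 [-1.    0.13  0.64  1.74 -0.08  1.3  -1.4 ]
green -30 [-0.93  0.12  0.55  1.74 -0.07  1.3  -0.89]
green 0 [-0.89  0.12  0.51  1.73 -0.06  1.3  -0.37]
green 30 [-0.81  0.12  0.42  1.73 -0.05  1.3   0.14]
green 60 [-0.73  0.12  0.32  1.72 -0.04  1.3   0.65]
green 90 [-0.66  0.13  0.24  1.72 -0.03  1.3   1.16]
green 120 [-0.58  0.13  0.15  1.71 -0.02  1.3   1.67]
green 150 [-0.52  0.13  0.07  1.71 -0.01  1.3   2.18]
drv -180 [-0.54  0.24  1.18  1.88 -0.24  1.17 -2.42]
drv -150 [-0.54  0.24  1.18  1.88 -0.24  1.17 -1.9 ]
drv -120 [-0.54  0.24  1.18  1.88 -0.24  1.17 -1.38]
drv -90 [-0.33  0.18 
[... 997 characters left out ...]
  2.    0.38  0.83  2.11]
grip 150 [-0.4   0.58  1.16  2.1  -0.69  0.91 -2.51]
ins -180 [-0.34  0.26 -0.14  1.93  0.04  0.95  2.64]
ins -150 [-1.3   0.43  1.17  2.   -0.47  1.02 -2.53]
ins -120 [-1.3   0.43  1.17  2.   -0.47  1.02 -2.  ]
ins -90 [-1.03  0.29  0.73  1.98 -0.24  0.95 -1.75]
ins -60 [-0.95  0.28  0.62  1.98 -0.2   0.95 -1.28]
ins -30 [-0.89  0.27  0.55  1.97 -0.17  0.95 -0.78]
ins 0 [-0.85  0.26  0.49  1.97 -0.15  0.94 -0.28]
ins 30 [-0.77  0.26  0.39  1.96 -0.12  0.94  0.21]
ins 60 [-0.69  0.25  0.29  1.96 -0.09  0.94  0.69]
ins 90 [-0.61  0.25  0.19  1.95 -0.06  0.94  1.18]
ins 120 [-0.5   0.25  0.06  1.94 -0.02  0.95  1.66]
ins 150 [-0.42  0.26 -0.03  1.94  0.01  0.95  2.15]
```

```bash
cat >> h.py <<'E'
def T(a):
    return np.array([[np.cos(a),np.sin(a),0],[np.sin(a),-np.cos(a),0],[0,0,-1.]])
E
python3 - <<'E'
from cell import manip
from h import *
a=np.radians(60);R=T(a)
P=np.array([.462,.165,.165])+0.078*R[:,1];P[2]=.165
manip.goto(P,R)
manip.wait(.15)
c=manip.camera_params("wrist");s=manip.read_state();p,d=manip.read_camera("wrist")
np.savez("pics/wg.npz",p=p,d=d,**{k:np.array(v) for k,v in c.items()});cv2.imwrite("pics/wg.png",p)
print(s["t"],s["ee_pos"],proj(c,[.462,.165,.064]),proj(c,[.462,.165,.029]),manip.read_state()["t"])
E
```

```text
2.2167 [0.5294694  0.12707337 0.16502141] [319.08372026 100.19791036] [319.29546321 100.0018961 ] 2.2667
```

View pics/wg.png

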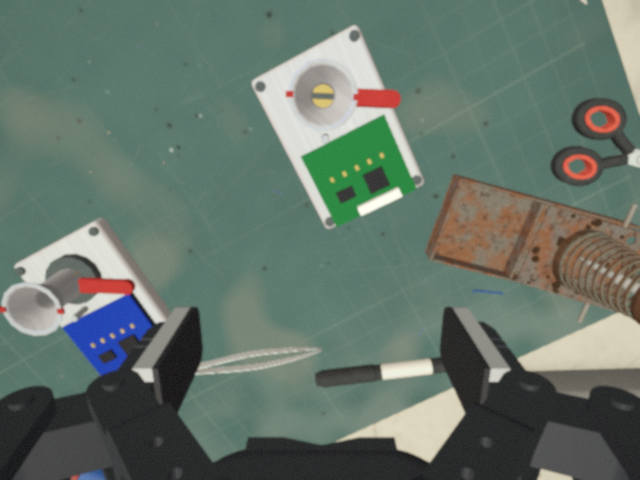

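The wrist view shows the green well at (323,96) with the brass cam face and a nearly horizontal slot. The red arm points to the image right at (378,98), and the left rim mark is at (290,94). The blue fixture is separate, at lower left.

Run:
```python
from h import *
z=np.load("pics/wg.npz");p,d=z["p"],z["d"];c={k:z[k] for k in ["fx","fy","cx","cy","R","t"]}
x0,y0,x1,y1=280,50,420,140
cv2.imwrite("pics/wgc.png",cv2.resize(p[y0:y1,x0:x1],None,fx=5.7,fy=5.7,interpolation=cv2.INTER_CUBIC))
X=cloud(c,d);h=cv2.cvtColor(p,cv2.COLOR_BGR2HSV)
# brass
m=cv2.inRange(h,(18,60,80),(32,255,255));k=np.zeros_like(m);k[70:120,300:350]=255;m&=k
print("brass n",(m>0).sum(),"z",np.round(np.median(X[(m>0)&(d>0)],0),4))
ys,xs=np.nonzero(m);pts=np.stack([xs,ys],1).astype(np.int32)
(u,v),r=cv2.minEnclosingCircle(pts);print("circle",u,v,r,"r mm",r*d[int(v)+5,int(u)]/413.6*1e3,onplane(c,u,v,.029))
e=cv2.convexHull(pts);el=cv2.fitEllipse(e);print("ell",el,onplane(c,*el[0],.029))
# slot: dark pixels inside the brass hull
hm=np.zeros_like(m);cv2.fillConvexPoly(hm,e,255);hm=cv2.erode(hm,np.ones((3,3)))
g=((hm>0)&(m==0));ys,xs=np.nonzero(g);print("slot n",len(xs),xs.mean(),ys.mean())
vx,vy,_,_=cv2.fitLine(np.stack([xs,ys],1).astype(np.float32),cv2.DIST_L2,0,.01,.01).ravel()
A=onplane(c,xs.mean()-8*vx,ys.mean()-8*vy,.029);B=onplane(c,xs.mean()+8*vx,ys.mean()+8*vy,.029)
print("slot yaw deg",np.degrees(np.arctan2(*(B-A)[1::-1])),"mid",(A+B)/2)
# red
rm=mask(p,"red");nn,l,st,ce=cv2.connectedComponentsWithStats(rm)
for i in range(1,nn):
    if 280<ce[i][0]<420 and ce[i][1]<150:
        q=X[(l==i)&(d>0)];print("red",st[i],ce[i],np.round(np.median(q,0),4))
        if st[i,4]>100:
            ys,xs=np.nonzero(l==i);rr=cv2.minAreaRect(np.stack([xs,ys],1).astype(np.float32));print(rr)
            ctr=onplane(c,*rr[0],.030);print("arm mid",ctr)
            vx,vy,_,_=cv2.fitLine(np.stack([xs,ys],1).astype(np.float32),cv2.DIST_L2,0,.01,.01).ravel()
            A=onplane(c,rr[0][0]-15*vx,rr[0][1]-15*vy,.03);B=onplane(c,rr[0][0]+15*vx,rr[0][1]+15*vy,.03);print("arm yaw",np.degrees(np.arctan2(*(B-A)[1::-1])),A,B)
        else: print("mark",onplane(c,*ce[i],.064))
# mouth: points at z 0.055..0.07
q=(X[...,2]>.06)&(X[...,2]<.07);q[150:]=0;q[:,:270]=0;q[:,430:]=0
ys,xs=np.nonzero(q);(u,v),r=cv2.minEnclosingCircle(np.stack([xs,ys],1).astype(np.float32));print("mouth",u,v,r,onplane(c,u,v,.064),"diam",2*r*.21/413.6,X[q][:,:2].mean(0))
# plate
w=((X[...,2]>.006)&(X[...,2]<.016));w[240:]=0;w[:,:240]=0;w[:,440:]=0
print("plate z",np.median(X[w][:,2]),"bench z",np.median(X[30:60,150:230,2]))
```

```text
brass n 330 z [0.4605 0.1679 0.0271]
circle 322.265625 95.359375 11.957564353942871 r mm 7.304589 [0.46057928 0.16788781 0.029     ]
ell ((322.27099609375, 95.34071350097656), (22.550981521606445, 24.065019607543945), 4.058256149291992) [0.46057161 0.16789594 0.029     ]
slot n 87 322.51724137931035 95.62068965517241
slot yaw deg 57.67874431406835 mid [0.46078565 0.16794597 0.029     ]
red [355  90  45  17 657] [377.67884323  97.98782344] [0.4786 0.1962 0.0281]
((377.0, 98.0), (16.0, 44.0), 90.0)
arm mid [0.47832589 0.19571239 0.03      ]
arm yaw 58.33078579876193 [0.47357782 0.18801538 0.03      ] [0.48307735 0.20341492 0.03      ]
red [287  92   5   4  18] [289.22222222  93.5       ] [0.4513 0.1531 0.0636]
mark [0.45133543 0.15314198 0.064     ]
mouth 322.5 95.0 37.71282958984375 [0.46064514 0.1678435  0.064     ] diam 0.03829639368407731 [0.46035608 0.1678134 ]
plate z 0.012064288928790266 bench z -0.001834139632790071
```

View pics/wgc.png

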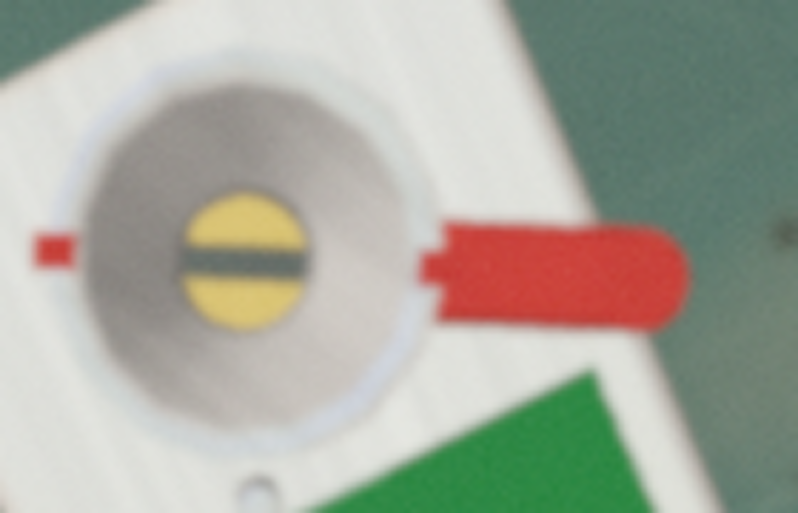

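Green slot: centre (0.4606, 0.1679), slot yaw 57.7°. Slot line, arm and rim mark agree within 0.9°, and heights and sizes match. Now I'll look at the driver from above.

Run:
```python
from cell import manip
from h import *
a=np.radians(60);R=T(a)
P=np.array([.422,-.234,.27])+0.078*R[:,1];P[2]=.27
s=manip.read_state();e=np.array(s["ee_pos"]);e[2]=.25
manip.line_to(e,velocity=.25)
manip.goto(P,R)
manip.wait(.15)
c=manip.camera_params("wrist");s=manip.read_state();p,d=manip.read_camera("wrist")
np.savez("pics/wd.npz",p=p,d=d,**{k:np.array(v) for k,v in c.items()});cv2.imwrite("pics/wd.png",p)
print(s["t"],s["ee_pos"])
X=cloud(c,d)
m=mask(p,"orange");q=(m>0)&(X[...,2]>.158)&(d>0)
f=((X[...,2]>.158)&(X[...,2]<.175)&(d>0)).astype(np.uint8)
nn,l,st,ce=cv2.connectedComponentsWithStats(f)
print(st,ce)
u0,v0=proj(c,[.422,-.234,.166]);print(u0,v0)
x0,y0=int(u0)-70,max(0,int(v0)-50)
cv2.imwrite("pics/wdc.png",cv2.resize(p[y0:y0+100,x0:x0+140],None,fx=5.7,fy=5.7,interpolation=cv2.INTER_CUBIC));print(x0,y0)
```

```text
4.4 [ 0.49022075 -0.27169536  0.26978205]
[[     0      0    640    480 305182]
 [   294     69     54     56   2018]] [[319.49101192 240.44322077]
 [320.8592666   96.8567889 ]]
318.0392456274147 99.20174270337336
248 49
```

View pics/wdc.png

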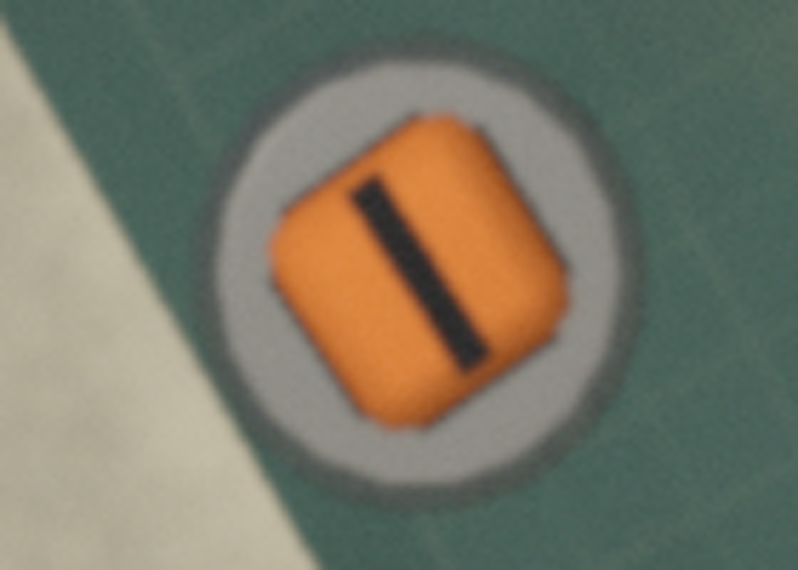

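View pics/wd.png

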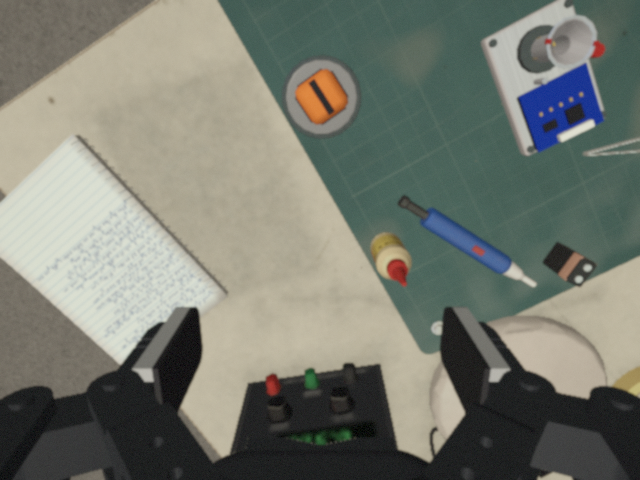

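The wrist view shows the handle top at (321,97) with the black bar diagonal across it, running from crop (367,190) to (472,360). Next I'll measure it.

Run:
```python
from cell import manip
from h import *
z=np.load("pics/wd.npz");p,d=z["p"],z["d"];c={k:z[k] for k in ["fx","fy","cx","cy","R","t"]}
X=cloud(c,d);h=cv2.cvtColor(p,cv2.COLOR_BGR2HSV)
f=((X[...,2]>.150)&(X[...,2]<.175)&(d>0)).astype(np.uint8);f[:60]=0;f[135:]=0
ys,xs=np.nonzero(f)
rr=cv2.minAreaRect(np.stack([xs,ys],1).astype(np.float32));print(rr,"size mm",np.array(rr[1])*(.27+.127-.166)/413.6/ .952*.952*1e3,"top z",np.median(X[f>0][:,2]))
C=onplane(c,*rr[0],.166);print("centre",C,X[f>0].mean(0))
m=(h[...,2]<70)&(cv2.erode(f,np.ones((9,9)))>0)
ys,xs=np.nonzero(m);print("bar n",len(xs),xs.mean(),ys.mean(),onplane(c,xs.mean(),ys.mean(),.166))
vx,vy,_,_=cv2.fitLine(np.stack([xs,ys],1).astype(np.float32),cv2.DIST_L2,0,.01,.01).ravel()
A=onplane(c,xs.mean()-12*vx,ys.mean()-12*vy,.166);B=onplane(c,xs.mean()+12*vx,ys.mean()+12*vy,.166)
print("bar yaw",np.degrees(np.arctan2(*(B-A)[1::-1])))
box=cv2.boxPoints(rr);W=np.array([onplane(c,*b,.166) for b in box]);E=np.diff(W[[0,1,2,3,0]],axis=0);print("edges yaw",np.degrees(np.arctan2(E[:,1],E[:,0])),np.linalg.norm(E,axis=1))
# holder top ring z ~.085
g=((X[...,2]>.08)&(X[...,2]<.09)&(d>0)).astype(np.uint8);g[:,:250]=0;g[:,400:]=0;g[180:]=0
ys,xs=np.nonzero(g);(u,v),r=cv2.minEnclosingCircle(np.stack([xs,ys],1).astype(np.float32));print("holder top",onplane(c,u,v,.085),len(xs),r)
```

```text
((320.9615173339844, 96.69230651855469), (47.704219818115234, 46.317466735839844), 56.3099365234375) size mm [26.64331426 25.86879791] top z 0.16348088571132563
centre [ 0.42167343 -0.23202369  0.166     ] [ 0.42174751 -0.23212386  0.1631285 ]
bar n 71 320.4507042253521 95.35211267605634 [ 0.42095343 -0.2319223   0.166     ]
bar yaw 4.513939595302776
edges yaw [  92.00845629    5.95372028  -86.95345567 -175.62190939] [0.02386468 0.02423881 0.02451738 0.02464662]
holder top [ 0.42132901 -0.23173104  0.085     ] 2114 37.266178131103516
```

Driver axis at (0.4215, -0.232), blade yaw 4.5°, sides 24 mm, top at about 0.165: all match the given sizes. Next is the grasp.

Run:
```python
from cell import manip
from h import *
R=T(np.radians(4.5));C=np.array([.4215,-.232,0])
manip.goto(C+[0,0,.20],R)
manip.line_to(C+[0,0,.123],velocity=.12)
s0=manip.read_state();manip.move_gripper(.018);s=manip.read_state()
print(s0["t"],s["t"],s["opening"],s0["ee_pos"],s["ee_pos"],"F",s0["wrist_force"],s["wrist_force"],s["ft_torque"],np.round(s["joint_pos"],2))
p,d=manip.read_camera("wrist");cv2.imwrite("pics/grip.png",p)
```

```text
6.1083 6.6917 0.02352310677316928 [ 0.42187157 -0.23245673  0.12348729] [ 0.42178937 -0.23201     0.1233321 ] F [-0.16750341 -0.19489173 -0.13769923] [0.15740023 1.09838803 6.44512192] [ 0.2475542   0.23851942 -0.0055671 ] [-0.14  0.42  0.7   2.1  -0.39  0.76  0.89]
```

View pics/grip.png

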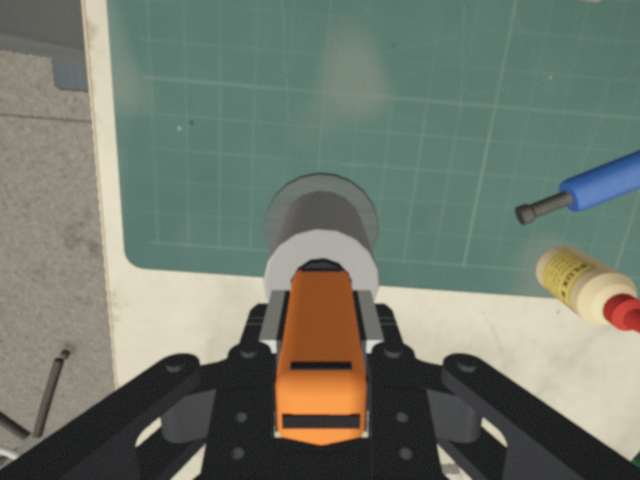

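The handle sits flat between the pads, with the bar along the jaw axis at (320,365). Next I'll lift and check how the driver hangs.

Run:
```python
from cell import manip
from h import *
s=manip.read_state();e=np.array(s["ee_pos"])
manip.line_to(e+[0,0,.105],velocity=.15)
manip.line_to([.4606,.1679,.228],T(np.radians(57.7)),velocity=.2)
manip.wait(.2)
s=manip.read_state();c=manip.camera_params("wrist");p,d=manip.read_camera("wrist");cv2.imwrite("pics/lift.png",p)
np.savez("pics/lift.npz",p=p,d=d,**{k:np.array(v) for k,v in c.items()})
print(s["t"],s["opening"],s["ee_pos"],"F",s["wrist_force"],s["ft_torque"],np.round(s["joint_pos"],2))
R=np.array(s["tool_rot"]);print("yaw",np.degrees(np.arctan2(R[1,0],R[0,0])))
print("expected tip px",proj(c,np.array(s["ee_pos"])+R@[0,0,.110]),"slot",proj(c,[.4606,.1679,.029]),"mouth",proj(c,[.4606,.1679,.064]))
for n in ["side","scene"]:
    p,d=manip.read_camera(n);cv2.imwrite(f"pics/{n}1.png",p);cc=manip.camera_params(n)
    u,v=proj(cc,np.array(s["ee_pos"])+R@[0,0,.110]);w=proj(cc,[.4606,.1679,.064]);print(n,u,v,w)
    x0,y0=int(u)-60,int(v)-70;cv2.imwrite(f"pics/{n}1c.png",cv2.resize(p[max(0,y0):y0+110,x0:x0+120],None,fx=5,fy=5,interpolation=cv2.INTER_CUBIC));print(x0,y0)
```

```text
9.95 0.023318539898679137 [0.46063657 0.16750326 0.22804001] F [-0.30452854 -0.1164929  -1.37899269] [-0.00283189  0.0103506   0.05956546] [-0.81  0.24  0.43  1.94 -0.12  0.99  0.68]
yaw 57.65667234147504
expected tip px [320.58196728 234.86811721] slot [321.01735532 199.99438898] mouth [321.0446608  211.22911926]
side 314.7735583251476 194.94380444718098 [314.37168766 218.10404269]
254 124
scene 243.00435270674294 180.1124379249976 [245.71852253 199.65693683]
183 110
```

View pics/lift.png

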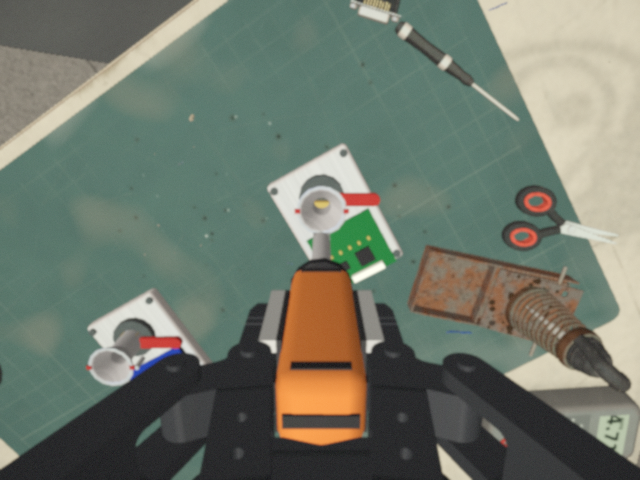

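View pics/side1c.png

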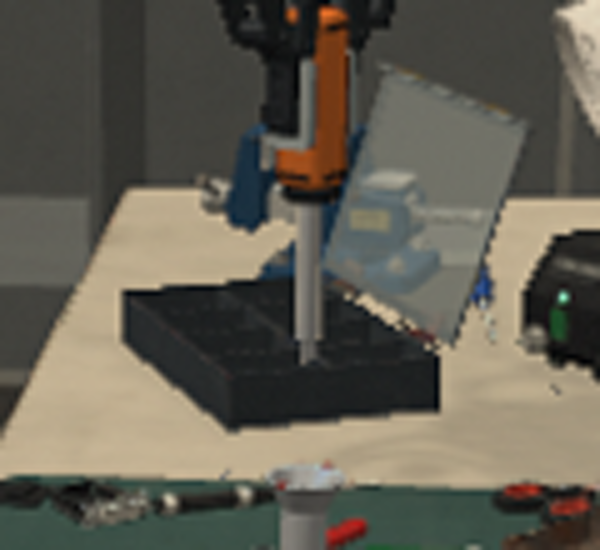

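View pics/scene1c.png

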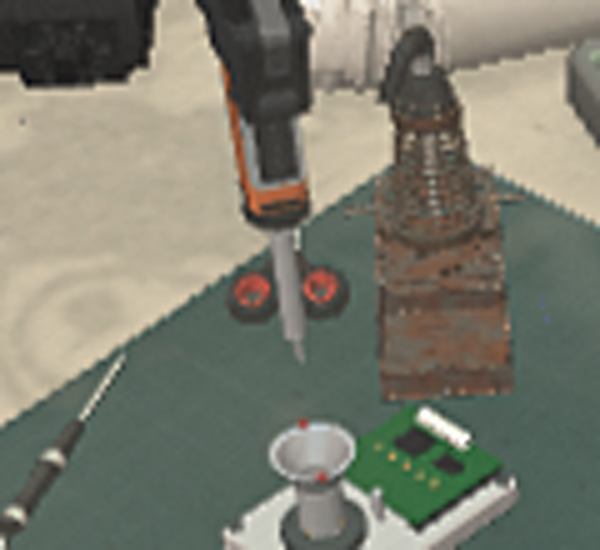

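The driver hangs straight. The tip reads (315.8,196) in the side view against (314.8,194.9) expected, and (243.4,182.4) in the scene view against (243.0,180.1). I'll insert stepwise, watching the wrist force.

Run:
```python
from cell import manip
from h import *
P=np.array([.4606,.1679,0]);R=T(np.radians(57.7))
def st(tag):
    s=manip.read_state();print(tag,round(float(s["t"]),2),np.round(s["ee_pos"],4),"F",np.round(s["wrist_force"],1),"M",np.round(s["ft_torque"],2),round(float(s["opening"]),4));return s
manip.line_to(P+[0,0,.165],R,velocity=.15);s=st("mouth")
for z in [.150,.143,.139,.136,.1335,.132]:
    manip.line_to(P+[0,0,z],R,velocity=.06);s=st(z)
    if np.linalg.norm(s["wrist_force"])>15: print("STOP");break
```

```text
mouth 10.67 [0.4609 0.1679 0.1654] F [ 0.8 -0.4 -1.7] M [ 0.01  0.02 -0.07] 0.0235
0.15 11.07 [0.4605 0.1678 0.1498] F [-0.5  0.4 -0.6] M [-0.03 -0.    0.01] 0.0231
0.143 11.33 [0.4603 0.1678 0.1426] F [-0.7 -0.9 -1. ] M [-0.04 -0.01  0.03] 0.0234
0.139 11.58 [0.4605 0.1678 0.1388] F [ 0.8  0.3 -0.9] M [-0.01  0.03 -0.03] 0.0233
0.136 11.83 [0.4605 0.1679 0.1359] F [ 0.2 -0.1 -0.9] M [-0.04 -0.06  0.03] 0.0234
0.1335 12.08 [0.4605 0.1679 0.1334] F [-0.7  0.5 -0.9] M [-0.    0.01  0.02] 0.0232
0.132 12.33 [0.4609 0.168  0.1322] F [-1.1  0.2  3.3] M [-0.04  0.08  0.01] 0.0235
```

The blade has dropped in: tip at about 0.022, with bottom contact beginning. Now I'll turn clockwise in steps, watching the moment about z.

Run:
```python
from cell import manip
from h import *
P=np.array([.4606,.1679,.1322])
manip.wait(.15)
for dg in [15,30,40,46,50,54,58,61,64,67,70,73,76,79,82,85]:
    manip.line_to(P,T(np.radians(57.7-dg)),velocity=.1)
    s=manip.read_state();R=np.array(s["tool_rot"])
    print(dg,round(float(s["t"]),2),"yaw",round(np.degrees(np.arctan2(R[1,0],R[0,0])),1),np.round(s["ee_pos"],4),"F",np.round(s["wrist_force"],1),"M",np.round(s["ft_torque"],2))
    if abs(s["ft_torque"][2])>.6 or np.linalg.norm(s["wrist_force"])>25: print("STOP");break
```

```text
15 12.89 yaw 42.9 [0.4607 0.168  0.1323] F [-0.6  0.7  2.3] M [ 0.01 -0.11  0.07]
30 13.3 yaw 28.0 [0.4607 0.168  0.1323] F [0.3 0.3 3. ] M [ 0.05 -0.14  0.05]
40 13.62 yaw 18.1 [0.4607 0.168  0.1322] F [0.6 0.2 3.5] M [ 0.16 -0.11  0.14]
46 13.88 yaw 12.0 [0.4607 0.168  0.1323] F [0.2 0.1 3.4] M [ 0.16 -0.18  0.09]
50 14.13 yaw 8.0 [0.4607 0.168  0.1322] F [-0.2  0.8  2.2] M [ 0.23 -0.29  0.12]
54 14.38 yaw 3.9 [0.4607 0.1679 0.1323] F [0.5 0.9 2.8] M [ 0.28 -0.29  0.09]
58 14.63 yaw -0.1 [0.4607 0.1679 0.1322] F [0.1 0.6 2.5] M [ 0.26 -0.39  0.1 ]
61 14.88 yaw -3.1 [0.4607 0.1679 0.1323] F [1.1 2.1 3.1] M [ 0.27 -0.37  0.07]
64 15.13 yaw -6.1 [0.4607 0.1679 0.1322] F [0.8 0.4 1.9] M [ 0.26 -0.45  0.08]
67 15.38 yaw -9.1 [0.4607 0.1679 0.1322] F [1.8 1.2 3.1] M [ 0.25 -0.45  0.11]
70 15.63 yaw -12.1 [0.4607 0.1679 0.1322] F [1.7 2.4 3.6] M [ 0.31 -0.5   0.12]
73 15.88 yaw -15.1 [0.4607 0.1679 0.1323] F [1.4 1.5 4. ] M [ 0.28 -0.59  0.12]
76 16.13 yaw -18.1 [0.4607 0.1679 0.1322] F [1.8 1.  2.5] M [ 0.23 -0.59  0.05]
79 16.38 yaw -21.1 [0.4607 0.1679 0.1322] F [2.3 0.9 4.7] M [ 0.29 -0.55  0.09]
82 16.63 yaw -24.1 [0.4607 0.1679 0.1322] F [1.3 0.6 3. ] M [ 0.31 -0.65  0.11]
85 16.88 yaw -27.1 [0.4607 0.1679 0.1322] F [1.4 1.2 3.7] M [ 0.29 -0.66  0.22]
```

Run:
```python
from cell import manip
from h import *
P=np.array([.4606,.1679,.1322])
for dg in [87,89]:
    manip.line_to(P,T(np.radians(57.7-dg)),velocity=.1)
    s=manip.read_state();R=np.array(s["tool_rot"])
    print(dg,round(float(s["t"]),2),"yaw",round(np.degrees(np.arctan2(R[1,0],R[0,0])),1),np.round(s["ee_pos"],4),"F",np.round(s["wrist_force"],1),"M",np.round(s["ft_torque"],2))
    if abs(s["ft_torque"][2])>.5: print("STOP");break
c=manip.camera_params("wrist");p,d=manip.read_camera("wrist");cv2.imwrite("pics/turn.png",p)
np.savez("pics/turn.npz",p=p,d=d,**{k:np.array(v) for k,v in c.items()})
```

```text
87 17.13 yaw -29.2 [0.4606 0.1679 0.1322] F [1.4 1.5 5.8] M [ 0.32 -0.56  0.16]
89 17.38 yaw -31.2 [0.4606 0.1679 0.1322] F [0.7 1.4 4.1] M [ 0.32 -0.5   0.22]
```

View pics/turn.png

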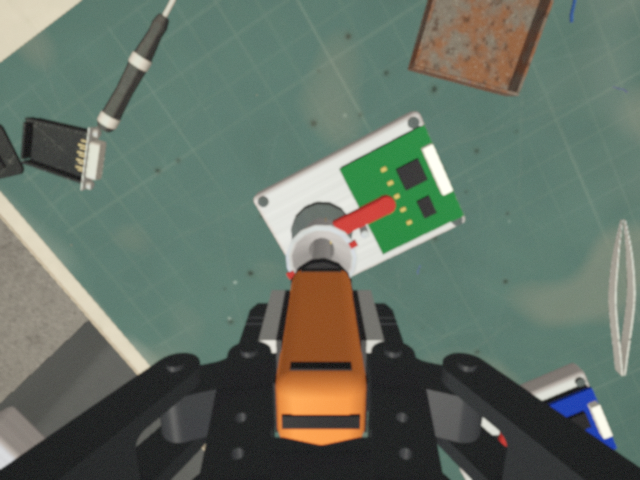

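The red arm now lies over the green board, from (340,222) to (390,205). The blue fixture is untouched at lower right. I'll measure the arm's angle.

Run:
```python
from h import *
z=np.load("pics/turn.npz");p,d=z["p"],z["d"];c={k:z[k] for k in ["fx","fy","cx","cy","R","t"]}
rm=mask(p,"red");nn,l,st,ce=cv2.connectedComponentsWithStats(rm)
X=cloud(c,d)
for i in range(1,nn):
    if st[i,4]<8 or ce[i][1]>300: continue
    ys,xs=np.nonzero(l==i);pts=np.stack([xs,ys],1).astype(np.float32)
    print(st[i],ce[i],np.round(np.median(X[l==i],0),4))
    if st[i,4]>200:
        vx,vy,x,y=cv2.fitLine(pts,cv2.DIST_L2,0,.01,.01).ravel()
        A=onplane(c,x-20*vx,y-20*vy,.03);B=onplane(c,x+20*vx,y+20*vy,.03);M=(A+B)/2
        k=pts[np.argmax((pts-[320,250])@np.array([.9,-.4]))];tip=onplane(c,*k,.03)
        print("arm yaw",np.degrees(np.arctan2(*(B-A)[1::-1])),"from axis",np.degrees(np.arctan2(M[1]-.1679,M[0]-.4606)),M,"tip",tip,np.hypot(*(tip-[.4606,.1679,0])[:2]))
    else:
        m=onplane(c,*ce[i],.064);print("mark",m,np.degrees(np.arctan2(m[1]-.1679,m[0]-.4606)))
# plate edge yaw via board: green minAreaRect
g=mask(p,"green");g[300:]=0;n,l,st,ce=cv2.connectedComponentsWithStats(g);i=1+np.argmax(st[1:,4]);ys,xs=np.nonzero(l==i)
r=cv2.minAreaRect(np.stack([xs,ys],1).astype(np.float32));b=cv2.boxPoints(r);W=np.array([onplane(c,*q,.02) for q in b]);E=np.diff(W[[0,1,2,3,0]],axis=0);print("board edges",np.degrees(np.arctan2(E[:,1],E[:,0])),np.linalg.norm(E,axis=1))
```

```text
[334 196  61  37 955] [365.30471204 214.09842932] [0.4902 0.1673 0.0281]
arm yaw -5.4364154252911705 from axis -0.3065750358865202 [0.49004064 0.16774247 0.03      ] tip [0.50733919 0.16631012 0.03      ] 0.04676621972970582
[351 242   5   5  17] [352.88235294 243.82352941] [0.4788 0.1672 0.0631]
mark [0.47885554 0.16749128 0.064     ] -1.2825575526814559
[288 272   6   7  29] [290.55172414 274.89655172] [0.4429 0.1692 0.0631]
mark [0.44316512 0.16939355 0.064     ] 175.10372724487962
board edges [ -6.44478651 -92.42352019 175.42401113  84.13316563] [0.05214601 0.05949509 0.05573084 0.06116916]
```

The arm has turned about 61° (now yaw about -3°, in line with the plate), but the tool has turned 89°. I need to know where the 28° went.

```bash
python3 - <<'E'
from cell import manip
from h import *
s=manip.read_state();print(s["opening"],s["ft_torque"],s["t"])
a=cv2.imread("pics/lift.png")[180:460,220:420];b=cv2.imread("pics/turn.png")[180:460,220:420]
cv2.imwrite("pics/cmp.png",cv2.resize(np.hstack([a,b]),None,fx=2,fy=2,interpolation=cv2.INTER_CUBIC))
for n in ["side","scene"]:
    p,d=manip.read_camera(n);cc=manip.camera_params(n)
    u,v=proj(cc,[.4606,.1679,.09]);x0,y0=int(u)-50,int(v)-60;cv2.imwrite(f"pics/{n}2c.png",cv2.resize(p[y0:y0+100,x0:x0+100],None,fx=5,fy=5,interpolation=cv2.INTER_CUBIC))
E
python3 -c "
import cv2,numpy as np
cv2.imwrite('pics/c2.png',cv2.resize(np.hstack([cv2.imread('pics/side2c.png'),cv2.imread('pics/scene2c.png')]),(800,400)))"
```

```text
0.0232735657740685 [ 0.36325758 -0.53731779  0.25871776] 17.4333
```

View pics/cmp.png

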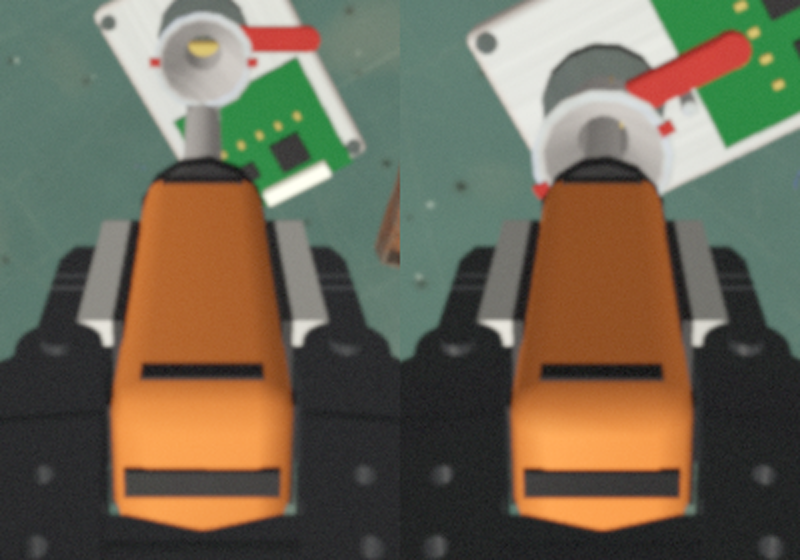

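View pics/c2.png

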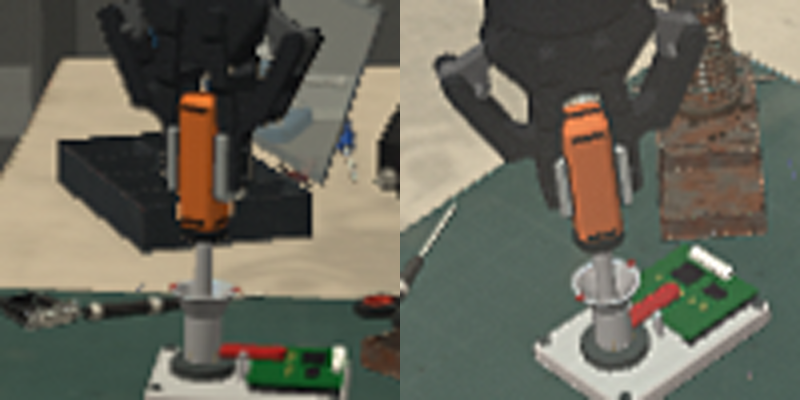

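Run:
```python
from cell import manip
from h import *
s=manip.read_state();c=manip.camera_params("wrist");R=np.array(s["tool_rot"]);e=np.array(s["ee_pos"])
for off in (.103,.110):
    print(off,"handle bottom front",proj(c,e+R@[0,-.012,off-.078]),"collar low front",proj(c,e+R@[0,-.0135,off-.072]),"top front edge",proj(c,e+R@[0,-.012,off-.153]),"top back",proj(c,e+R@[0,.012,off-.153]))
M=[]
for i in range(10):
    M.append(np.r_[manip.read_state()["wrist_force"],manip.read_state()["ft_torque"]]);manip.wait(.02)
print(np.round(np.mean(M,0),2),np.round(np.std(M,0),2))
p=cv2.imread("pics/turn.png");x0,y0=280,180
cv2.imwrite("pics/turnc.png",cv2.resize(p[180:300,270:430],None,fx=5,fy=5,interpolation=cv2.INTER_CUBIC))
```

```text
0.103 handle bottom front [321.1923705  273.26430931] collar low front [321.17594222 264.03300465] top front edge [321.60693737 406.94727895] top back [321.52918233 488.29901111]
0.11 handle bottom front [321.17132511 266.4779249 ] collar low front [321.15614441 257.79751754] top front edge [321.54313559 386.3734892 ] top back [321.47456941 464.06354836]
[ 2.01  0.81  4.77  0.33 -0.49  0.21] [0.6  0.43 0.38 0.03 0.03 0.02]
```

View pics/turnc.png

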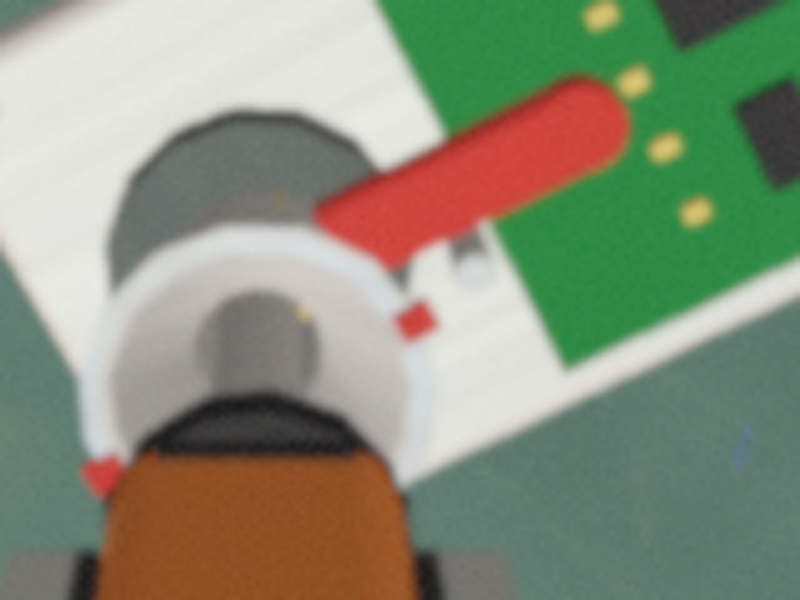

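The stop pin is beside the arm at crop (470,260), so the cam is against its stop. I'll unwind the excess twist, staying within the slot's play, and check that the arm stays put.

```bash
cat >> h.py <<'E'
def armyaw(c,p):
    rm=mask(p,"red");nn,l,st,ce=cv2.connectedComponentsWithStats(rm);out={}
    m=[]
    for i in range(1,nn):
        if st[i,4]<8 or ce[i][1]>300: continue
        if st[i,4]<80:
            q=onplane(c,*ce[i],.064)
            if abs(np.hypot(q[0]-.4606,q[1]-.1679)-.018)<.006: m.append(q)
        else:
            M=onplane(c,*ce[i],.03)
            if np.hypot(M[0]-.4606,M[1]-.1679)<.05: out["arm_mid"]=np.degrees(np.arctan2(M[1]-.1679,M[0]-.4606))
    if len(m)==2:
        e=m[0]-m[1] if m[0][0]>m[1][0] else m[1]-m[0];out["marks"]=np.degrees(np.arctan2(e[1],e[0]));out["ctr"]=(m[0]+m[1])/2
    return out
E
python3 - <<'E'
from cell import manip
from h import *
P=np.array([.4606,.1679,.1322])
for y in [-31,-25,-19,-13,-10]:
    if y>-31: manip.line_to(P,T(np.radians(y)),velocity=.1)
    manip.wait(.1);s=manip.read_state();c=manip.camera_params("wrist");p,d=manip.read_camera("wrist");R=np.array(s["tool_rot"])
    print(y,round(float(s["t"]),2),"yaw",round(np.degrees(np.arctan2(R[1,0],R[0,0])),1),"z",np.round(s["ee_pos"][2],4),"F",np.round(s["wrist_force"],1),"M",np.round(s["ft_torque"],2),armyaw(c,p))
cv2.imwrite("pics/back.png",p);cv2.imwrite("pics/backc.png",cv2.resize(p[180:300,240:400],None,fx=5,fy=5,interpolation=cv2.INTER_CUBIC))
E
```

```text
-31 17.8 yaw -31.2 z 0.1322 F [1.5 1.  5.3] M [ 0.31 -0.56  0.2 ] {'arm_mid': np.float64(-0.2954843761799518), 'marks': np.float64(-2.956585863859868), 'ctr': array([0.46100411, 0.16840775, 0.064     ])}
-25 18.21 yaw -25.1 z 0.1322 F [1.2 1.5 5.1] M [ 0.37 -0.38  0.07] {'arm_mid': np.float64(-0.079553534245192), 'marks': np.float64(-3.533129849545836), 'ctr': array([0.4608788 , 0.16862019, 0.064     ])}
-19 18.62 yaw -19.2 z 0.1322 F [1.2 0.6 4.9] M [ 0.36 -0.31  0.04] {'arm_mid': np.float64(0.015382192199372181), 'marks': np.float64(-3.5264191019960025), 'ctr': array([0.46087648, 0.16859595, 0.064     ])}
-13 19.02 yaw -13.2 z 0.1321 F [0.8 1.3 6.2] M [ 0.31 -0.15  0.01] {'arm_mid': np.float64(-0.003538188325670779), 'marks': np.float64(-3.2882738418199478), 'ctr': array([0.46090979, 0.16866142, 0.064     ])}
-10 19.43 yaw -10.2 z 0.1321 F [1.  0.5 6.2] M [ 0.25 -0.2   0.  ] {'arm_mid': np.float64(0.011620199827790088), 'marks': np.float64(-3.5080847494765384), 'ctr': array([0.4608901, 0.1686633, 0.064    ])}
```

View pics/backc.png

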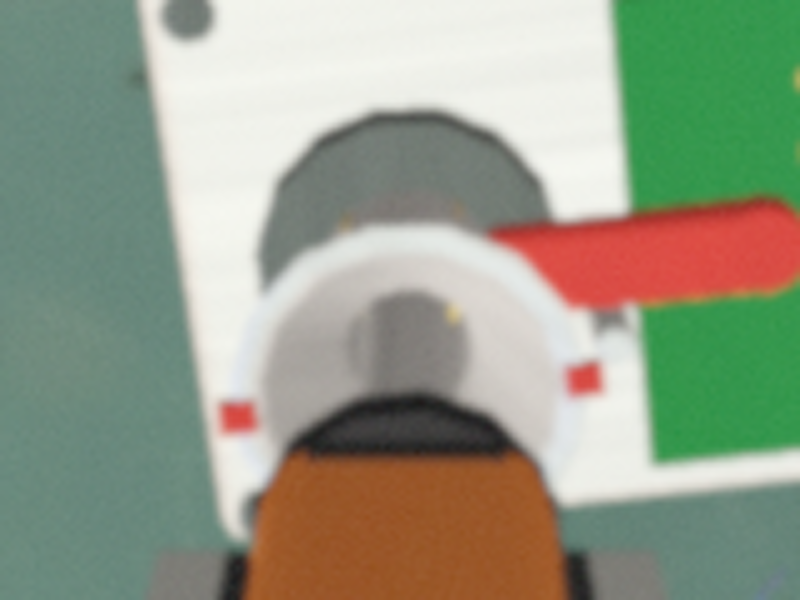

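Torque has dropped to zero, the arm stays at -3.4° against its pin, and the blade is back within the slot's play. I'll release, back off straight up, and check the seating height.

Run:
```python
from cell import manip
from h import *
R=T(np.radians(-6))
manip.line_to([.4606,.1679,.1322],R,velocity=.05)
manip.move_gripper(.06);manip.wait(.2)
manip.line_to([.4606,.1679,.235],R,velocity=.15)
Q=np.array([.4606,.1679,.27])+.078*R[:,1];Q[2]=.27
manip.line_to(Q,R,velocity=.2);manip.wait(.2)
s=manip.read_state();c=manip.camera_params("wrist");p,d=manip.read_camera("wrist")
cv2.imwrite("pics/rel.png",p);np.savez("pics/rel.npz",p=p,d=d,**{k:np.array(v) for k,v in c.items()})
print(s["t"],s["ee_pos"],s["wrist_force"],armyaw(c,p))
X=cloud(c,d);f=((X[...,2]>.155)&(X[...,2]<.2)&(d>0));f[250:]=0;print(f.sum(),np.median(X[f],0),X[f].mean(0),np.percentile(X[f][:,2],[5,50,95]))
for n in ["side","scene"]:
    q,_=manip.read_camera(n);cc=manip.camera_params(n)
    u,v=proj(cc,[.4606,.1679,.09]);x0,y0=int(u)-50,int(v)-60;cv2.imwrite(f"pics/{n}3c.png",cv2.resize(q[y0:y0+100,x0:x0+100],(400,400),interpolation=cv2.INTER_CUBIC))
cv2.imwrite('pics/c3.png',np.hstack([cv2.imread('pics/side3c.png'),cv2.imread('pics/scene3c.png')]))
```

```text
21.975 [0.45220385 0.09133917 0.26942065] [-0.767434   -0.13929426 -0.25239807] {'arm_mid': np.float64(-3.212756979623184)}
2103 [0.45898428 0.15923789 0.17223707] [0.45899732 0.15911592 0.17174151] [0.16807787 0.17223707 0.17404687]
```

View pics/rel.png

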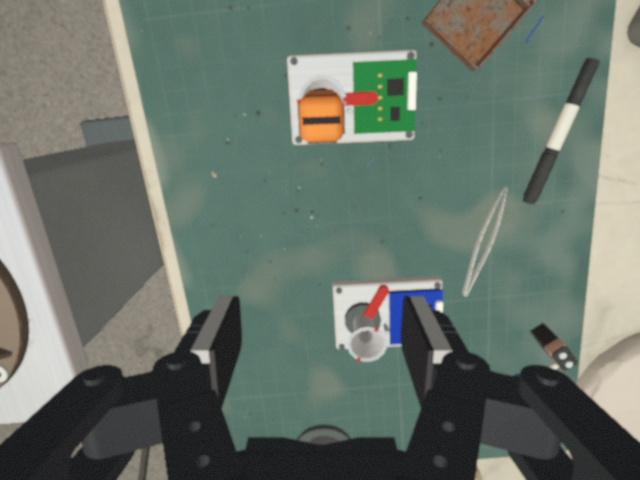

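View pics/c3.png

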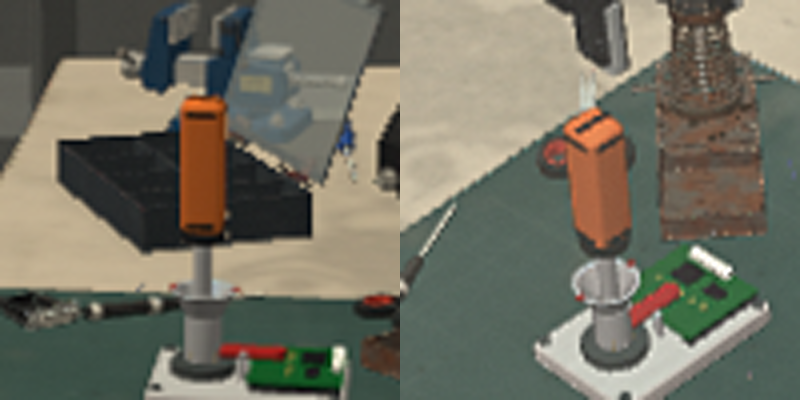

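The driver is released and standing in the well, with the handle top at (321,118) and the arm over the board. Top height is about 0.1747 after bias correction (0.175 when seated, 0.182 when not). I'll check the arm against its stop pin and the blue arm for movement.

Run:
```python
from h import *
def ld(n):
    z=np.load(f"pics/{n}.npz");return z["p"],z["d"],{k:z[k] for k in ["fx","fy","cx","cy","R","t"]}
p,d,c=ld("wg");X=cloud(c,d)
w=X[128:144,316:336];print("pin region max z",w[...,2].max())
for zz in (.022,.03):
    q=onplane(c,325.3,136,zz);r=q-[.4606,.1679,zz];print("pin",q,"r",np.hypot(r[0],r[1]),"yaw",np.degrees(np.arctan2(r[1],r[0])))
cv2.imwrite("pics/pin0.png",cv2.resize(p[115:160,290:370],None,fx=10,fy=10,interpolation=cv2.INTER_CUBIC))
p,d,c=ld("rel")
cv2.imwrite("pics/pin1.png",cv2.resize(p[40:150,280:430],None,fx=5.3,fy=5.3,interpolation=cv2.INTER_CUBIC))
# blue arm yaw, before and after
for n in ("wg","wd","rel"):
    p,d,c=ld(n);rm=mask(p,"red");nn,l,st,ce=cv2.connectedComponentsWithStats(rm)
    for i in range(1,nn):
        if st[i,4]>60:
            M=onplane(c,*ce[i],.03)
            if abs(M[0]-.5)<.05 and abs(M[1]+.04)<.05:
                ys,xs=np.nonzero(l==i);W=np.array([onplane(c,u,v,.03) for u,v in zip(xs,ys)]);a=W[np.argmax(W[:,1])];print(n,"blue arm",st[i],"mid",M,"far end",a)
```

```text
pin region max z 0.29170666490834035
pin [0.48287515 0.15736217 0.022     ] r 0.024642001250889035 yaw -25.317686459056173
pin [0.48224937 0.15762108 0.03      ] r 0.023965629483090865 yaw -25.397937564010164
wg blue arm [ 79 278  55  16 701] mid [ 0.49412917 -0.02508862  0.03      ] far end [ 0.50199518 -0.00763928  0.03      ]
wd blue arm [593  42  11  15 114] mid [ 0.50202612 -0.01718031  0.03      ] far end [ 0.50142521 -0.01297119  0.03      ]
rel blue arm [365 286  23  32 293] mid [ 0.49435524 -0.02600299  0.03      ] far end [ 0.50133102 -0.00929952  0.03      ]
```

View pics/pin0.png

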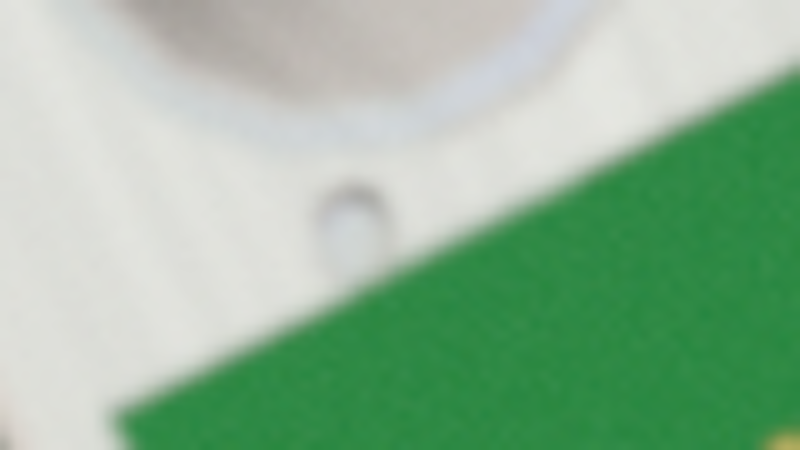

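View pics/pin1.png

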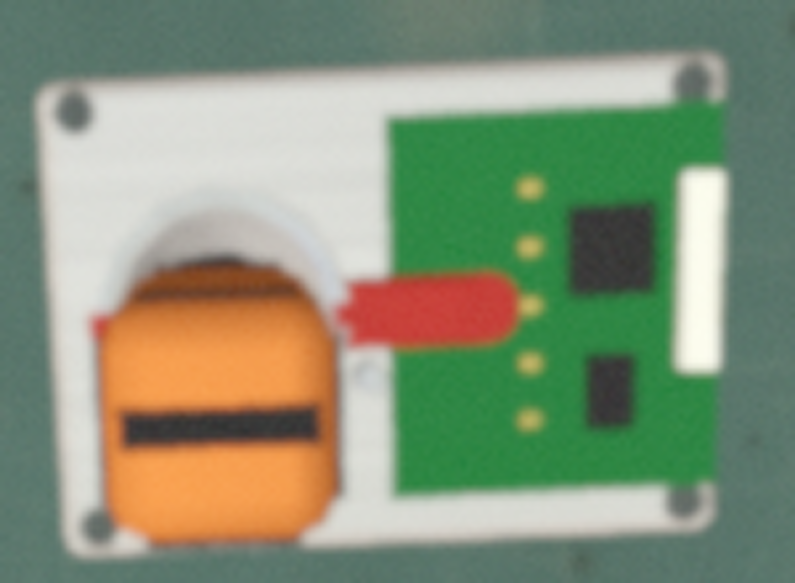

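Run:
```python
from cell import manip
print(manip.read_state()["t"]);manip.finish_job()
```

```text
22.125
the job is handed in; nothing more can be done
```

I locked the green board's fixture, left the screwdriver standing in its cam, and handed the job in at 22.1 s. The hand-in gives no verdict, so this rests on my own measurements.

**What I did:** I took the driver from its holder, set its blade to the slot's yaw of 57.7°, and lowered it into the well. The tip went to about 22 mm above the bench with almost no force, which is the slot bottom. I turned it clockwise until the moment about z rose, unwound the excess twist, released it and retreated.

**Last checks:**
- **Cam:** the red arm lies over the green board at yaw -3.4°, about 61° from its start. It is within about half a degree of the plate's long axis.
- **Screwdriver:** the top is at about 0.1747 m (0.175 is seated, 0.182 is not), and it leans about 3°.
- **Blue fixture:** its arm end is within 2 mm of the first measurement.
- **Robot:** clear of everything, with wrist force near zero.

**What disagreed:**
- **Tool turned further than the cam:** the gripper turned 89° while the cam turned only about 61°. That is more than the slot's 8° play explains, and I saw no slip in the grip. The moment at that point was only about 0.2 N m, and the arm did not move when I unwound the excess.
- **Gap at the small pin:** the pin beside the arm seems to have a gap of about 2 mm, about 5° if it is the real stop. I took the cam to be on its stop because the arm is in line with the plate and held 0.2 N m, above the cam's 0.08 N m friction. A 5° shortfall would still be within the allowed 10°.

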